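# Find the free flap of a cuvette disposal station and push it open

### The job

Three of the four white flaps on the grey disposal station are propped from below by full cartridges, and only one is free. With the closed fingertips press gently on the blue ribs of the flaps until you find the one that rocks, then push that flap down until it hangs steeply open, and take your hand away. Do not force the propped flaps, and leave alone the cuvettes and other small things around: nothing is to be picked up or moved.

Things in the scene. Friction and masses are not known exactly. Their poses are not given: they have to be found in the camera images.
- station: disposal station, fixed on a steel riser (top 90 mm above the bench): grey box 110 (x) x 270 (y) x 90 mm high, four identical white flaps side by side in its top. Origin: centre of underside; x to its back, y to its left, z up. Unseen inside, three of the four compartments hold a full cartridge, a sprung stop under the flap. The fourth is clear to 60 mm below the top.
- flap_1 (a joint): angle (rad) of flap 1, counted from the station's left; flaps are 64 mm apart. 0 = shut and level; grows as its front part tips down into the box, to a stop at 1.25. 80 x 55 x 4 mm plate on a pin along y, 28 mm from its back edge, 52 mm from its front edge; the back part rises, cannot be pressed down. Free flap: 1 to 3 N at the ribs tips it, stays where left. Propped: under 0.1 rad at 8 N, 0.16 at most, springs back
- flap_1_press (a point): middle of the three blue touch ribs on the top face of flap 1: 28 mm in front of the hinge pin, mid-width, 179 mm above the bench (89 above the riser) when shut; turns with the flap (x to the back, z out of the top face). The opening in front of the pin is 52 (x) by 57 (y) mm
- flap_2 (a joint): angle (rad) of flap 2, counted from the station's left; flaps are 64 mm apart. 0 = shut and level; grows as its front part tips down into the box, to a stop at 1.25. Built like flap 1
- flap_2_press (a point): middle of the three blue touch ribs on the top face of flap 2: 28 mm in front of the hinge pin, mid-width, 179 mm above the bench (89 above the riser) when shut; turns with the flap (x to the back, z out of the top face). The opening in front of the pin is 52 (x) by 57 (y) mm
- flap_3 (a joint): angle (rad) of flap 3, counted from the station's left; flaps are 64 mm apart. 0 = shut and level; grows as its front part tips down into the box, to a stop at 1.25. Built like flap 1
- flap_3_press (a point): middle of the three blue touch ribs on the top face of flap 3: 28 mm in front of the hinge pin, mid-width, 179 mm above the bench (89 above the riser) when shut; turns with the flap (x to the back, z out of the top face). The opening in front of the pin is 52 (x) by 57 (y) mm
- flap_4 (a joint): angle (rad) of flap 4, counted from the station's left; flaps are 64 mm apart. 0 = shut and level; grows as its front part tips down into the box, to a stop at 1.25. Built like flap 1
- flap_4_press (a point): middle of the three blue touch ribs on the top face of flap 4: 28 mm in front of the hinge pin, mid-width, 179 mm above the bench (89 above the riser) when shut; turns with the flap (x to the back, z out of the top face). The opening in front of the pin is 52 (x) by 57 (y) mm
- used_cuvette_1: clear empty cuvette, 12x12x44, standing in front of the station; loose, a bystander to leave alone. Origin: centre of its underside
- used_cuvette_2: clear cuvette with a pale pink filling, 12x12x44, standing in front of the station; loose, a bystander to leave alone. Origin: centre of its underside
- white_stopper: off-white rubber stopper, 25 across and 24 high, standing to the right of the station; loose, a bystander to leave alone. Origin: centre of its underside
- blue_cap: blue bottle cap, 34 across and 12 high, lying to the left of the station; loose, a bystander to leave alone. Origin: centre of its underside
- red_marker: white marker pen with a red cap, 12x117x14, lying behind the station; loose, a bystander to leave alone. Origin: centre of its underside
- tape_roll: roll of beige label tape, 55 across and 18 high, lying on the bench behind the riser; loose, a bystander to leave alone. Origin: centre of its underside

How it is judged:
On the way:
1. a flap is pressed by the fingers and rocks clearly (over 0.25 rad) (((value of joint flap_1 above 0.25 rad and contact force between the fingers and station above 0.2 N) or (value of joint flap_2 above 0.25 rad and contact force between the fingers and station above 0.2 N) or (value of joint flap_3 above 0.25 rad and contact force between the fingers and station above 0.2 N) or (value of joint flap_4 above 0.25 rad and contact force between the fingers and station above 0.2 N))).
At the end, for the whole second after the job is handed in: One flap stands open by more than 1.0 rad (57 degrees) and rests there; the other three are shut (under 0.1 rad) (((value of joint flap_1 above 1 rad and value of joint each of flap_2, flap_3, flap_4 below 0.1 rad) or (value of joint flap_2 above 1 rad and value of joint each of flap_1, flap_3, flap_4 below 0.1 rad) or (value of joint flap_3 above 1 rad and value of joint each of flap_1, flap_2, flap_4 below 0.1 rad) or (value of joint flap_4 above 1 rad and value of joint each of flap_1, flap_2, flap_3 below 0.1 rad)) and velocity of joint flap_1 between -0.1 and 0.1 rad/s and velocity of joint flap_2 between -0.1 and 0.1 rad/s and velocity of joint flap_3 between -0.1 and 0.1 rad/s and velocity of joint flap_4 between -0.1 and 0.1 rad/s); the robot touches nothing.
It fails at once if a flap or the station is pressed with more than 40 N (contact force between any of the arm, the fingers and station above 40 N).
It fails at once if a small thing near the station (cuvette, stopper, cap, marker, tape roll) is moved or lifted by more than 20 mm (distance of any of used_cuvette_1, used_cuvette_2, white_stopper, blue_cap, red_marker, tape_roll from where it was at the start of the episode above 0.02 m).
It also fails if it takes over 51 s, if anything falls off the work surface, if the arm or the gripper's body presses on something with over 40 N, if the wrist force passes 120 N, or if a joint passes its speed limit or range.

### The arm

A 7-joint arm with a two-finger parallel gripper is mounted at the origin on a cart in front of the work surface, level with it; the furniture and walls round the work are solid. World frame = base frame: x ahead of the robot, y to its left, z up, the work surface at z = 0. Lengths are in m, angles in rad, forces in N, time in s.
With the tool pointing down it reaches from about 0.35 to 0.9 m from the base axis. Payload 8.1 kg.
Tool frame: the origin (TCP) lies on the centre line of the jaws, within the pads' length; the fingertips stand 22 mm ahead of it and the grasp point (between the pads) lies 3 mm ahead of it (arm.finger_overhang is the distance from the TCP to the fingertips, in m); z points along the fingers, y is the direction in which the jaws open and shut (so a half turn about z gives the same grasp; the last joint's range is limited). The gripper opens to 92 mm and grips with 3 to 60 N. Pads are 19 mm wide; open, the fingers measure 130 mm over their backs; the gripper's body (75 mm by 190 mm) begins 47 mm behind the grasp point.
Start: joints at [-1.45, 0.434, 0.025, 1.573, -0.012, 1.134, -0.075], TCP at [0.139, 0.609, 0.249] pointing down, gripper open.
Joint ranges: [-2.62, 2.62], [-0.44, 2.09], [-1.27, 1.32], [0.08, 2.57], [-1.32, 4.46], [0.12, 2], [-2.74, 2.74]. Speed limits (rad/s): [2.22, 2.22, 3.01, 3.01, 3.14, 3.14, 3.14].

### API

Orientations are given as a rotation vector (axis times angle).
In Python, from cell import arm gives the robot as it stands. The module is installed in compiled form; this text tells all that it offers.
- The arm moves only by the tool step_arm, never from a script. Its argument "plan" is a list of rows, each an object of numbers: "wx", "wy", "wz": the turn, a rotation vector about the tool's x, y, z in units of 6 degrees (1.0 is 6 degrees); "tx", "ty", "tz": the shift along the tool's x, y, z in cm; "hand": the opening, from 0 (shut) to 1 (fully open). A call has exactly 10 rows; each row shifts and turns the commanded pose from where the row before left it, along the tool's axes as they then stand; what a row does not reach is not made up. A row lasts 1/12 s, in which the tool goes at most 41.7 mm and 7.16 degrees, less where a joint would pass 70% of its speed; a pose out of reach is approached as far as the arm can. A call is refused whole if a number of a shift passes 4.17 or a number of a turn 1, either way. A call with a gripper value outside its range is refused whole. The fingers move at their own pace and stop on an object; "force" is the grip in N (left out, the last holds). Time passes only in rows, so rows that do not move let the fingers close, or fill a call up. It gives the time, the measured TCP pose, the force and the opening at its end, in the units of the state.
- arm.observe(): the state, without advancing time (a new reading comes with each control period).
- arm.get_image(name): name is "scene" or "top" or "wrist"; returns (picture, depth): 384x512x3 uint8, red, green, blue; 384x512 float32, m along the optical axis (not along the pixel's ray), 0 where there is no reading.
- arm.calibration(name): a dict with "mtx" (3x3 intrinsics, pixels), "dist_coeffs" ([k1, k2, p1, p2, k3] as OpenCV has them; the pictures are not rectified), "R" (3x3) and "t" (3): a world point X has camera coordinates R X + t. Camera axes: x right, y down, z forward; pixel columns grow to the right and rows downward; lengths in m; the calibration is good to about 2 mm. A picture is of the moment at which its call begins: read the wrist's pose just before it. calibration takes no time and is no camera call; for the wrist camera it gives the pose at the moment of the call.
- arm.sign_off(): hands the job in, once; it reports no verdict.
The state is a dict: "clock": time; "joints": joint angles; "dq": joint speeds; "joint_efforts": joint torques, N m; "position": TCP position; "ee_rot": TCP orientation; "force": force on the tool from outside, world axes, zero at the start; "ft_torque": the same for the moment, N m; "width": opening from 0.0 (shut) to 1.0 (fully open).
Only numpy, scipy, OpenCV 4.12 (cv2) and the standard library are available. Lean on these libraries where they do the work, as an engineer would, in place of code of your own. Each camera call takes 0.05 s, during which the arm holds its last target.

## Working session

There is one attempt and no reset: what is moved stays moved. The work goes in short steps, Python scripts to look and compute and a tool call to move; the robot and the scene stay as the last step left them, time stands still between calls to the robot, and variables do not carry over. Pictures are saved under pics/ and viewed, and the job is handed in when it is done.

Besides the shell and the picture viewer there is one more tool, called after "Call:" by a JSON object that holds its "fn" and its "kwargs", one argument or row to a line. step_arm: Moves the arm, as the interface text tells. Its arguments: {"type":"object","properties":{"plan":{"type":"array"},"force":{"type":"number"}},"required":["plan"]}

```bash
mkdir -p pics; python3 - <<'E'
from cell import arm
import cv2,numpy as np
print(arm.observe())
for n in("scene","top"):
    p,d=arm.get_image(n); cv2.imwrite(f"pics/{n}0.png",p[:,:,::-1]); np.savez(f"{n}0.npz",p=p,d=d)
    c=arm.calibration(n); print(n,c)
E
```

```text
{'clock': 0.0, 'joints': array([-1.44961728,  0.43521313,  0.02496751,  1.57408036, -0.01159635,
        1.13398484, -0.07507089]), 'dq': array([-0.00142972,  0.0009835 , -0.0003426 ,  0.0002128 , -0.0006858 ,
        0.00069841, -0.00091542]), 'joint_efforts': array([-1.96187120e-04, -6.67849445e+01,  9.84974876e-01, -3.14467335e+01,
       -6.05249894e-02,  4.24798939e-02,  1.34370885e-04]), 'position': array([0.13864435, 0.60895165, 0.24795747]), 'ee_rot': array([-3.50827847e-01, -3.12191009e+00,  2.41970484e-03]), 'force': array([-0.09070209, -0.11067029,  0.27586586]), 'ft_torque': array([ 0.03786837,  0.04517656, -0.05947756]), 'width': 0.9977793517366033}
scene {'mtx': array([[428.89543657,   0.        , 257.51829748],
       [  0.        , 428.89543657, 191.12324432],
       [  0.        ,   0.        ,   1.        ]]), 'dist_coeffs': array([-0.10277545,  0.        ,  0.        ,  0.        ,  0.        ]), 'R': array([[ 0.78169955, -0.62359917, -0.00835983],
       [-0.35316496, -0.43157473, -0.83007094],
       [ 0.51402366,  0.65181848, -0.55759514]]), 't': array([-0.24439007,  0.45550674,  0.66131287])}
top {'mtx': array([[369.94451515,   0.        , 260.09258437],
       [  0.        , 369.94451515, 193.61259721],
       [  0.        ,   0.        ,   1.        ]]), 'dist_coeffs': array([0.03278645, 0.        , 0.        , 0.        , 0.        ]), 'R': array([[-0.01104925, -0.99969865, -0.02192061],
       [-0.99481068,  0.0132073 , -0.10088254],
       [ 0.10114166,  0.02069218, -0.99465682]]), 't': array([0.33588556, 0.57213551, 0.90675584])}
```

View pics/scene0.png

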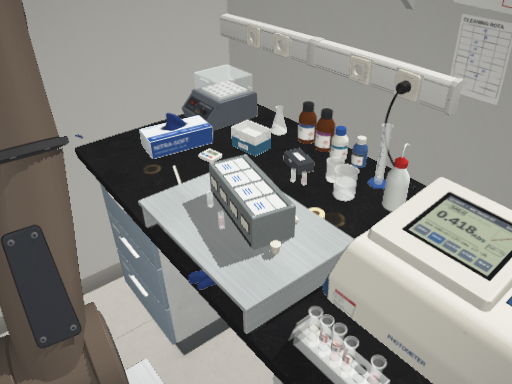

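View pics/top0.png

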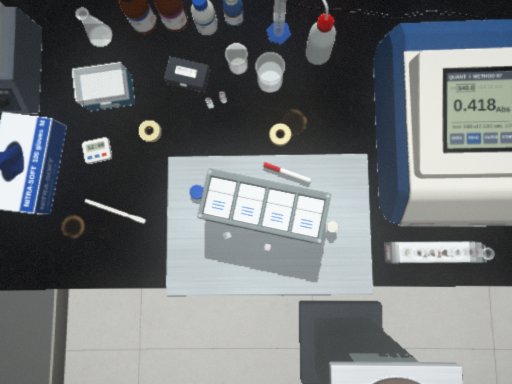

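The scene view shows the station on the riser around (250,200). The top view shows four flaps at about (218,203), (248,208), (278,213) and (308,218), with the blue ribs in the front part of each. The cuvettes stand in front at (227,235) and (267,247).

```bash
cat > h.py <<'E'
import cv2,numpy as np
from cell import arm
def cast(n,uv,z,c=None):
    c=c or arm.calibration(n)
    q=cv2.undistortPoints(np.array(uv,float).reshape(-1,1,2),c["mtx"],c["dist_coeffs"]).reshape(-1,2)
    d=np.c_[q,np.ones(len(q))]@c["R"]; o=-c["R"].T@c["t"]
    return o+d*((z-o[2])/d[:,2])[:,None]
E
python3 - <<'E'
from h import *
for n,(u0,u1,v0,v1) in {"top":(195,335,165,245),"scene":(205,300,150,245)}.items():
    f=np.load(n+"0.npz");p=f["p"]
    hsv=cv2.cvtColor(p,cv2.COLOR_RGB2HSV)
    m=cv2.inRange(hsv,(100,60,80),(125,255,255)); k=np.zeros_like(m);k[v0:v1,u0:u1]=m[v0:v1,u0:u1]
    if n=="top": k[:,:203]=0
    k2=cv2.morphologyEx(k,cv2.MORPH_CLOSE,np.ones((5,5)))
    N,l,s,c=cv2.connectedComponentsWithStats(k2)
    for i in range(1,N):
        if s[i,4]>8: print(n,s[i],c[i].round(1),cast(n,[c[i]],.179).round(4), f["d"][int(c[i][1]),int(c[i][0])])
    cv2.imwrite(f"pics/m_{n}.png",cv2.resize(p[v0:v1,u0:u1,::-1],None,fx=5,fy=5,interpolation=0))
E
```

```text
top [212 200  12  10  80] [218.  204.6] [[0.5388 0.4162 0.179 ]] 0.7917173
top [241 207  13   9  80] [247.1 210.8] [[0.5248 0.3539 0.179 ]] 0.7893174
top [271 213  12   9  76] [276.3 216.8] [[0.5112 0.2919 0.179 ]] 0.7874474
top [301 219  11   9  79] [305.9 223.2] [[0.4971 0.2296 0.179 ]] 0.78166586
scene [242 150  25   6  87] [254.2 151.7] [[0.6476 0.4322 0.179 ]] 1.5059067
scene [222 164   9   6  27] [226.1 166.3] [[0.5424 0.4164 0.179 ]] 1.1117347
scene [232 176   9   6  32] [236.  178.1] [[0.5283 0.3537 0.179 ]] 1.0648167
scene [243 188   9   7  35] [247. 191.] [[0.5146 0.2907 0.179 ]] 1.014065
scene [254 202  11   8  44] [259.1 205.4] [[0.5003 0.2271 0.179 ]] 0.9696452
```

View pics/m_top.png

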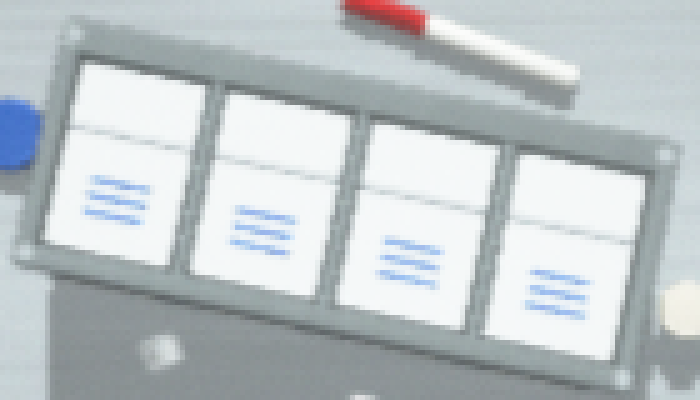

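Call:
{"fn": "step_arm", "kwargs": {
  "plan": [
    {"tx":-2.2,"ty":-0.5,"hand":0},
    {"tx":-2.2,"ty":-0.5,"hand":0},
    {"tx":-2.2,"ty":-0.5,"hand":0},
    {"tx":-2.2,"ty":-0.5,"hand":0},
    {"tx":-2.2,"ty":-0.5,"hand":0},
    {"tx":-2.2,"ty":-0.5,"hand":0},
    {"tx":-2.2,"ty":-0.5,"hand":0},
    {"tx":-2.2,"ty":-0.5,"hand":0},
    {"tx":-2.2,"ty":-0.5,"hand":0},
    {"tx":-2.2,"ty":-0.5,"hand":0}
  ],
  "force": 10
}}

```text
invalid input at $.plan[0]: expected keys wx, wy, wz, tx, ty, tz, hand
```

Call:
{"fn": "step_arm", "kwargs": {
  "plan": [
    {"tx":-2.2,"ty":-0.5,"hand":0},
    {"tx":-2.2,"ty":-0.5,"hand":0},
    {"tx":-2.2,"ty":-0.5,"hand":0},
    {"tx":-2.2,"ty":-0.5,"hand":0},
    {"tx":-2.2,"ty":-0.5,"hand":0},
    {"tx":-2.2,"ty":-0.5,"hand":0},
    {"tx":-2.2,"ty":-0.5,"hand":0},
    {"tx":-2.2,"ty":-0.5,"hand":0},
    {"tx":-2.2,"ty":-0.5,"hand":0},
    {"hand":0}
  ]
}}

```text
invalid input at $.plan[0]: expected keys wx, wy, wz, tx, ty, tz, hand
```

```bash
cat >> h.py <<'E'
from scipy.spatial.transform import Rotation as Ro
P={1:(0.5406,0.4163),2:(0.5265,0.3538),3:(0.513,0.2913),4:(0.4987,0.2284)}
def rel():
    s=arm.observe(); R=Ro.from_rotvec(s["ee_rot"]).as_matrix()
    print("t",s["clock"],"pos",s["position"].round(4),"F",s["force"].round(2),"w",round(s["width"],3)); print(R.round(3))
    tip=s["position"]+R[:,2]*arm.finger_overhang
    for k,(x,y) in P.items(): print(k,"tip->press, tool cm",(100*R.T@(np.array([x,y,.179])-tip)).round(2))
E
python3 -c "
from h import *
rel()
p,d=arm.get_image('scene'); cv2.imwrite('pics/s1.png',p[:,:,::-1])"
```

```text
t 0.1 pos [0.1387 0.609  0.248 ] F [-0.68 -0.17  0.26] w 1.0
[[-0.975  0.222 -0.   ]
 [ 0.222  0.975 -0.001]
 [-0.    -0.001 -1.   ]]
1 tip->press, tool cm [-43.47  -9.85   4.72]
2 tip->press, tool cm [-43.48 -16.26   4.73]
3 tip->press, tool cm [-43.55 -22.65   4.74]
4 tip->press, tool cm [-43.55 -29.1    4.75]
```

View pics/s1.png

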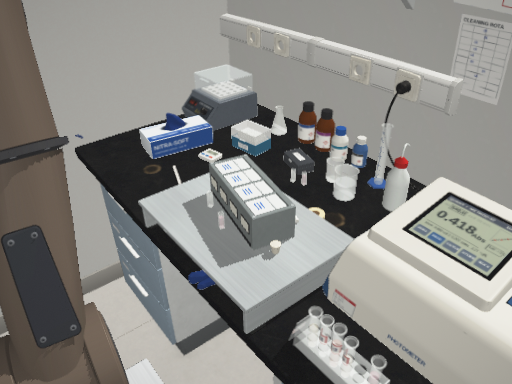

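All keys are required in each row; nothing has moved, and the picture is the same as the first. I'm resending with full rows.

Call:
{"fn": "step_arm", "kwargs": {
  "plan": [
    {"wx":0,"wy":0,"wz":0,"tx":-2.2,"ty":-0.5,"tz":0,"hand":0},
    {"wx":0,"wy":0,"wz":0,"tx":-2.2,"ty":-0.5,"tz":0,"hand":0},
    {"wx":0,"wy":0,"wz":0,"tx":-2.2,"ty":-0.5,"tz":0,"hand":0},
    {"wx":0,"wy":0,"wz":0,"tx":-2.2,"ty":-0.5,"tz":0,"hand":0},
    {"wx":0,"wy":0,"wz":0,"tx":-2.2,"ty":-0.5,"tz":0,"hand":0},
    {"wx":0,"wy":0,"wz":0,"tx":-2.2,"ty":-0.5,"tz":0,"hand":0},
    {"wx":0,"wy":0,"wz":0,"tx":-2.2,"ty":-0.5,"tz":0,"hand":0},
    {"wx":0,"wy":0,"wz":0,"tx":-2.2,"ty":-0.5,"tz":0,"hand":0},
    {"wx":0,"wy":0,"wz":0,"tx":-2.2,"ty":-0.5,"tz":0,"hand":0},
    {"wx":0,"wy":0,"wz":0,"tx":-2.2,"ty":-0.5,"tz":0,"hand":0}
  ],
  "force": 10
}}

```text
clock: 0.98
position: [0.343, 0.5111, 0.2485]
ee_rot: [-0.351, -3.122, 0.001]
force: [0.2, 0.3, -0.6]
width: 0.323
```

Call:
{"fn": "step_arm", "kwargs": {
  "plan": [
    {"wx":0,"wy":0,"wz":0,"tx":-2.2,"ty":-0.5,"tz":0,"hand":0},
    {"wx":0,"wy":0,"wz":0,"tx":-2.2,"ty":-0.5,"tz":0,"hand":0},
    {"wx":0,"wy":0,"wz":0,"tx":-2.2,"ty":-0.5,"tz":0,"hand":0},
    {"wx":0,"wy":0,"wz":0,"tx":-2.2,"ty":-0.5,"tz":0,"hand":0},
    {"wx":0,"wy":0,"wz":0,"tx":-2.2,"ty":-0.5,"tz":0,"hand":0},
    {"wx":0,"wy":0,"wz":0,"tx":-2.2,"ty":-0.5,"tz":0,"hand":0},
    {"wx":0,"wy":0,"wz":0,"tx":-2.2,"ty":-0.5,"tz":0,"hand":0},
    {"wx":0,"wy":0,"wz":0,"tx":-2.2,"ty":-0.5,"tz":0,"hand":0},
    {"wx":0,"wy":0,"wz":0,"tx":-2.2,"ty":-0.5,"tz":0,"hand":0},
    {"wx":0,"wy":0,"wz":0,"tx":0,"ty":0,"tz":0,"hand":0}
  ]
}}

```text
clock: 1.82
position: [0.53, 0.4197, 0.2482]
ee_rot: [0.36, 3.118, -0.004]
force: [-0.1, -0.6, 0.0]
width: 0.006
```

```bash
python3 -c "
from h import *
rel()
p,d=arm.get_image('scene'); cv2.imwrite('pics/s2.png',p[:,:,::-1])
p,d=arm.get_image('wrist'); cv2.imwrite('pics/w2.png',p[:,:,::-1])"
```

```text
t 1.8167 pos [0.53   0.4197 0.2482] F [-0.1  -0.64  0.03] w 0.006
[[-0.974  0.228  0.002]
 [ 0.228  0.974 -0.003]
 [-0.003 -0.002 -1.   ]]
1 tip->press, tool cm [-1.09 -0.07  4.72]
2 tip->press, tool cm [-1.14 -6.48  4.74]
3 tip->press, tool cm [ -1.25 -12.87   4.75]
4 tip->press, tool cm [ -1.3  -19.32   4.77]
```

View pics/s2.png

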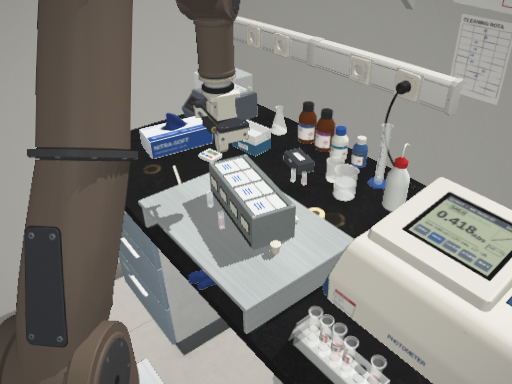

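View pics/w2.png

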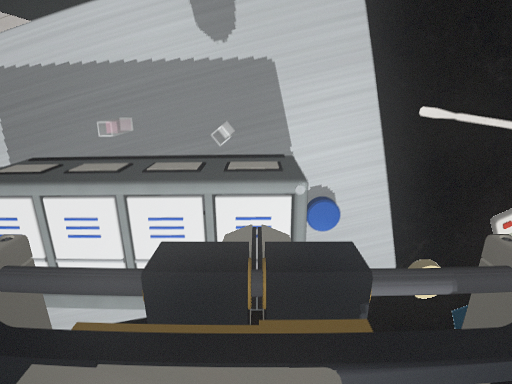

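The scene view shows the closed gripper above the far-left end of the station, around (230,130). In the wrist view the fingertips are at about (257,240), over flap 1, whose ribs are at (255,222). Next I descend to just above flap 1.

Call:
{"fn": "step_arm", "kwargs": {
  "plan": [
    {"wx":0,"wy":0,"wz":0,"tx":-0.4,"ty":0,"tz":0.6,"hand":0},
    {"wx":0,"wy":0,"wz":0,"tx":-0.4,"ty":-0.1,"tz":0.6,"hand":0},
    {"wx":0,"wy":0,"wz":0,"tx":-0.3,"ty":0,"tz":0.6,"hand":0},
    {"wx":0,"wy":0,"wz":0,"tx":0,"ty":0,"tz":0.6,"hand":0},
    {"wx":0,"wy":0,"wz":0,"tx":0,"ty":0,"tz":0.6,"hand":0},
    {"wx":0,"wy":0,"wz":0,"tx":0,"ty":0,"tz":0.6,"hand":0},
    {"wx":0,"wy":0,"wz":0,"tx":0,"ty":0,"tz":0.4,"hand":0},
    {"wx":0,"wy":0,"wz":0,"tx":0,"ty":0,"tz":0.2,"hand":0},
    {"wx":0,"wy":0,"wz":0,"tx":0,"ty":0,"tz":0,"hand":0},
    {"wx":0,"wy":0,"wz":0,"tx":0,"ty":0,"tz":0,"hand":0}
  ]
}}

```text
clock: 2.75
position: [0.5357, 0.4207, 0.2069]
ee_rot: [0.351, 3.122, 0.0]
force: [0.2, 0.2, 0.9]
width: 0.008
```

```bash
python3 -c "
from h import *
rel()"
```

```text
t 2.75 pos [0.5357 0.4207 0.2069] F [0.21 0.15 0.86] w 0.008
[[-0.975  0.222  0.   ]
 [ 0.222  0.975  0.   ]
 [-0.     0.    -1.   ]]
1 tip->press, tool cm [-0.57 -0.32  0.59]
2 tip->press, tool cm [-0.58 -6.73  0.59]
3 tip->press, tool cm [ -0.65 -13.12   0.58]
4 tip->press, tool cm [ -0.66 -19.57   0.58]
```

Call:
{"fn": "step_arm", "kwargs": {
  "plan": [
    {"wx":0,"wy":0,"wz":0,"tx":-0.3,"ty":-0.2,"tz":0.1,"hand":0},
    {"wx":0,"wy":0,"wz":0,"tx":-0.3,"ty":-0.1,"tz":0.1,"hand":0},
    {"wx":0,"wy":0,"wz":0,"tx":0,"ty":0,"tz":0.1,"hand":0},
    {"wx":0,"wy":0,"wz":0,"tx":0,"ty":0,"tz":0.1,"hand":0},
    {"wx":0,"wy":0,"wz":0,"tx":0,"ty":0,"tz":0.05,"hand":0},
    {"wx":0,"wy":0,"wz":0,"tx":0,"ty":0,"tz":0.05,"hand":0},
    {"wx":0,"wy":0,"wz":0,"tx":0,"ty":0,"tz":0.05,"hand":0},
    {"wx":0,"wy":0,"wz":0,"tx":0,"ty":0,"tz":0,"hand":0},
    {"wx":0,"wy":0,"wz":0,"tx":0,"ty":0,"tz":0,"hand":0},
    {"wx":0,"wy":0,"wz":0,"tx":0,"ty":0,"tz":0,"hand":0}
  ]
}}

```text
clock: 3.58
position: [0.5409, 0.4164, 0.2013]
ee_rot: [0.351, 3.122, 0.0]
force: [0.4, 0.2, -0.1]
width: 0.008
```

```bash
python3 -c "
from h import *
rel()"
```

```text
t 3.5833 pos [0.5409 0.4164 0.2013] F [ 0.45  0.19 -0.06] w 0.008
[[-0.975  0.222  0.   ]
 [ 0.222  0.975  0.   ]
 [-0.     0.    -1.   ]]
1 tip->press, tool cm [ 0.02 -0.01  0.03]
2 tip->press, tool cm [ 0.01 -6.42  0.03]
3 tip->press, tool cm [ -0.06 -12.82   0.03]
4 tip->press, tool cm [ -0.06 -19.27   0.02]
```

Tip is 0.3 mm above the ribs. Next is 3 mm more, slowly.

Call:
{"fn": "step_arm", "kwargs": {
  "plan": [
    {"wx":0,"wy":0,"wz":0,"tx":0,"ty":0,"tz":0.05,"hand":0},
    {"wx":0,"wy":0,"wz":0,"tx":0,"ty":0,"tz":0.05,"hand":0},
    {"wx":0,"wy":0,"wz":0,"tx":0,"ty":0,"tz":0.05,"hand":0},
    {"wx":0,"wy":0,"wz":0,"tx":0,"ty":0,"tz":0.05,"hand":0},
    {"wx":0,"wy":0,"wz":0,"tx":0,"ty":0,"tz":0.05,"hand":0},
    {"wx":0,"wy":0,"wz":0,"tx":0,"ty":0,"tz":0.05,"hand":0},
    {"wx":0,"wy":0,"wz":0,"tx":0,"ty":0,"tz":0,"hand":0},
    {"wx":0,"wy":0,"wz":0,"tx":0,"ty":0,"tz":0,"hand":0},
    {"wx":0,"wy":0,"wz":0,"tx":0,"ty":0,"tz":0,"hand":0},
    {"wx":0,"wy":0,"wz":0,"tx":0,"ty":0,"tz":0,"hand":0}
  ]
}}

```text
clock: 4.42
position: [0.5409, 0.4165, 0.2001]
ee_rot: [0.351, 3.121, 0.002]
force: [-4.2, -3.6, 12.5]
width: 0.01
```

Flap 1 gave 12.5 N after about 1 mm, so it is propped. Moving to flap 2.

Call:
{"fn": "step_arm", "kwargs": {
  "plan": [
    {"wx":0,"wy":0,"wz":0,"tx":0,"ty":0,"tz":-0.6,"hand":0},
    {"wx":0,"wy":0,"wz":0,"tx":0,"ty":0,"tz":-0.6,"hand":0},
    {"wx":0,"wy":0,"wz":0,"tx":0,"ty":-1.6,"tz":0,"hand":0},
    {"wx":0,"wy":0,"wz":0,"tx":0,"ty":-1.6,"tz":0,"hand":0},
    {"wx":0,"wy":0,"wz":0,"tx":0,"ty":-1.6,"tz":0,"hand":0},
    {"wx":0,"wy":0,"wz":0,"tx":0,"ty":-1.6,"tz":0,"hand":0},
    {"wx":0,"wy":0,"wz":0,"tx":0,"ty":0,"tz":0.4,"hand":0},
    {"wx":0,"wy":0,"wz":0,"tx":0,"ty":0,"tz":0.3,"hand":0},
    {"wx":0,"wy":0,"wz":0,"tx":0,"ty":0,"tz":0.1,"hand":0},
    {"wx":0,"wy":0,"wz":0,"tx":0,"ty":0,"tz":0,"hand":0}
  ]
}}

```text
clock: 5.25
position: [0.5264, 0.3549, 0.2017]
ee_rot: [-0.349, -3.121, -0.0]
force: [-0.2, -0.3, -0.8]
width: 0.001
```

```bash
python3 -c "
from h import *
rel()"
```

```text
t 5.25 pos [0.5264 0.3549 0.2017] F [-0.19 -0.32 -0.82] w 0.001
[[-0.975  0.221 -0.001]
 [ 0.221  0.975  0.   ]
 [ 0.001 -0.    -1.   ]]
1 tip->press, tool cm [-0.03  6.3   0.07]
2 tip->press, tool cm [-0.04 -0.1   0.07]
3 tip->press, tool cm [-0.1  -6.5   0.07]
4 tip->press, tool cm [ -0.1  -12.95   0.07]
```

Call:
{"fn": "step_arm", "kwargs": {
  "plan": [
    {"wx":0,"wy":0,"wz":0,"tx":0,"ty":-0.1,"tz":0.05,"hand":0},
    {"wx":0,"wy":0,"wz":0,"tx":0,"ty":0,"tz":0.05,"hand":0},
    {"wx":0,"wy":0,"wz":0,"tx":0,"ty":0,"tz":0.05,"hand":0},
    {"wx":0,"wy":0,"wz":0,"tx":0,"ty":0,"tz":0.05,"hand":0},
    {"wx":0,"wy":0,"wz":0,"tx":0,"ty":0,"tz":0.05,"hand":0},
    {"wx":0,"wy":0,"wz":0,"tx":0,"ty":0,"tz":0.05,"hand":0},
    {"wx":0,"wy":0,"wz":0,"tx":0,"ty":0,"tz":0.05,"hand":0},
    {"wx":0,"wy":0,"wz":0,"tx":0,"ty":0,"tz":0,"hand":0},
    {"wx":0,"wy":0,"wz":0,"tx":0,"ty":0,"tz":0,"hand":0},
    {"wx":0,"wy":0,"wz":0,"tx":0,"ty":0,"tz":0,"hand":0}
  ]
}}

```text
clock: 6.08
position: [0.5265, 0.3528, 0.1987]
ee_rot: [-0.351, -3.122, 0.0]
force: [0.1, 0.7, 1.5]
width: 0.007
```

Flap 2 gives only 1.5 N at 2.3 mm down, so it seems free. I'll press on gently to confirm.

Call:
{"fn": "step_arm", "kwargs": {
  "plan": [
    {"wx":0,"wy":0,"wz":0,"tx":0,"ty":0,"tz":0.05,"hand":0},
    {"wx":0,"wy":0,"wz":0,"tx":0,"ty":0,"tz":0.05,"hand":0},
    {"wx":0,"wy":0,"wz":0,"tx":0,"ty":0,"tz":0.05,"hand":0},
    {"wx":0,"wy":0,"wz":0,"tx":0,"ty":0,"tz":0.05,"hand":0},
    {"wx":0,"wy":0,"wz":0,"tx":0,"ty":0,"tz":0,"hand":0},
    {"wx":0,"wy":0,"wz":0,"tx":0,"ty":0,"tz":0,"hand":0},
    {"wx":0,"wy":0,"wz":0,"tx":0,"ty":0,"tz":0,"hand":0},
    {"wx":0,"wy":0,"wz":0,"tx":0,"ty":0,"tz":0,"hand":0},
    {"wx":0,"wy":0,"wz":0,"tx":0,"ty":0,"tz":0,"hand":0},
    {"wx":0,"wy":0,"wz":0,"tx":0,"ty":0,"tz":0,"hand":0}
  ]
}}

```text
clock: 6.92
position: [0.5265, 0.3529, 0.1967]
ee_rot: [-0.351, -3.122, 0.0]
force: [-0.4, 0.6, 0.7]
width: 0.007
```

Down 4.3 mm and still about 1 N, so flap 2 is the free one. Pushing it down.

Call:
{"fn": "step_arm", "kwargs": {
  "plan": [
    {"wx":0,"wy":0,"wz":0,"tx":0,"ty":0,"tz":0.15,"hand":0},
    {"wx":0,"wy":0,"wz":0,"tx":0,"ty":0,"tz":0.15,"hand":0},
    {"wx":0,"wy":0,"wz":0,"tx":0,"ty":0,"tz":0.15,"hand":0},
    {"wx":0,"wy":0,"wz":0,"tx":0,"ty":0,"tz":0.15,"hand":0},
    {"wx":0,"wy":0,"wz":0,"tx":0,"ty":0,"tz":0.15,"hand":0},
    {"wx":0,"wy":0,"wz":0,"tx":0,"ty":0,"tz":0.15,"hand":0},
    {"wx":0,"wy":0,"wz":0,"tx":0,"ty":0,"tz":0.1,"hand":0},
    {"wx":0,"wy":0,"wz":0,"tx":0,"ty":0,"tz":0,"hand":0},
    {"wx":0,"wy":0,"wz":0,"tx":0,"ty":0,"tz":0,"hand":0},
    {"wx":0,"wy":0,"wz":0,"tx":0,"ty":0,"tz":0,"hand":0}
  ]
}}

```text
clock: 7.75
position: [0.5263, 0.3529, 0.1866]
ee_rot: [-0.351, -3.122, 0.0]
force: [0.1, 1.0, 0.7]
width: 0.006
```

```bash
python3 -c "
from h import *
rel()
p,d=arm.get_image('scene'); cv2.imwrite('pics/s3.png',cv2.resize(p[100:260,170:330,::-1],None,fx=3.5,fy=3.5))
p,d=arm.get_image('wrist'); cv2.imwrite('pics/w3.png',p[:,:,::-1])"
```

```text
t 7.75 pos [0.5263 0.3529 0.1866] F [0.15 0.97 0.66] w 0.006
[[-0.975  0.222 -0.   ]
 [ 0.222  0.975 -0.   ]
 [ 0.    -0.    -1.   ]]
1 tip->press, tool cm [ 0.01  6.5  -1.44]
2 tip->press, tool cm [ 0.    0.09 -1.44]
3 tip->press, tool cm [-0.07 -6.3  -1.44]
4 tip->press, tool cm [ -0.07 -12.75  -1.44]
```

View pics/s3.png

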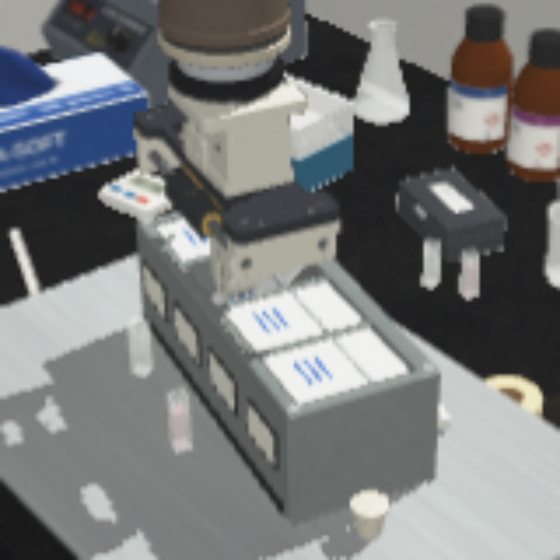

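View pics/w3.png

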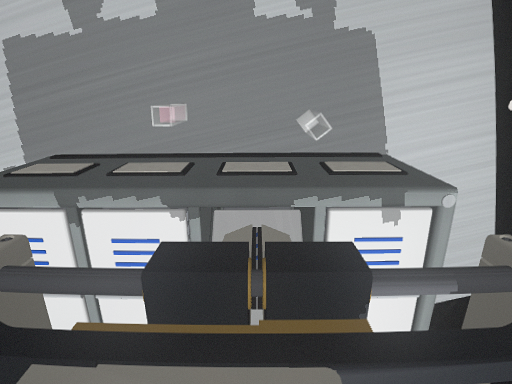

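Both views show flap 2 tipped below the fingers: in the wrist view the opening is at (257,220) and its flap is gone from the plane. Flaps 1, 3 and 4 are level. I'll push deeper, then ease back toward the hinge.

Call:
{"fn": "step_arm", "kwargs": {
  "plan": [
    {"wx":0,"wy":0,"wz":0,"tx":0,"ty":0.05,"tz":0.2,"hand":0},
    {"wx":0,"wy":0,"wz":0,"tx":0,"ty":0.05,"tz":0.2,"hand":0},
    {"wx":0,"wy":0,"wz":0,"tx":0,"ty":0,"tz":0.2,"hand":0},
    {"wx":0,"wy":0,"wz":0,"tx":0,"ty":0,"tz":0.2,"hand":0},
    {"wx":0,"wy":0,"wz":0,"tx":0,"ty":0,"tz":0.2,"hand":0},
    {"wx":0,"wy":0,"wz":0,"tx":0,"ty":0,"tz":0.2,"hand":0},
    {"wx":0,"wy":0,"wz":0,"tx":0,"ty":0,"tz":0.2,"hand":0},
    {"wx":0,"wy":0,"wz":0,"tx":0,"ty":0,"tz":0,"hand":0},
    {"wx":0,"wy":0,"wz":0,"tx":0,"ty":0,"tz":0,"hand":0},
    {"wx":0,"wy":0,"wz":0,"tx":0,"ty":0,"tz":0,"hand":0}
  ]
}}

```text
clock: 8.68
position: [0.5267, 0.3538, 0.1727]
ee_rot: [-0.351, -3.122, 0.0]
force: [0.5, -0.2, 0.1]
width: 0.005
```

Call:
{"fn": "step_arm", "kwargs": {
  "plan": [
    {"wx":0,"wy":0,"wz":0,"tx":-0.1,"ty":0,"tz":0.05,"hand":0},
    {"wx":0,"wy":0,"wz":0,"tx":-0.1,"ty":0,"tz":0.05,"hand":0},
    {"wx":0,"wy":0,"wz":0,"tx":-0.1,"ty":0,"tz":0.05,"hand":0},
    {"wx":0,"wy":0,"wz":0,"tx":-0.1,"ty":0,"tz":0.05,"hand":0},
    {"wx":0,"wy":0,"wz":0,"tx":-0.1,"ty":0,"tz":0.0,"hand":0},
    {"wx":0,"wy":0,"wz":0,"tx":0,"ty":0,"tz":0,"hand":0},
    {"wx":0,"wy":0,"wz":0,"tx":0,"ty":0,"tz":0,"hand":0},
    {"wx":0,"wy":0,"wz":0,"tx":0,"ty":0,"tz":0,"hand":0},
    {"wx":0,"wy":0,"wz":0,"tx":0,"ty":0,"tz":0,"hand":0},
    {"wx":0,"wy":0,"wz":0,"tx":0,"ty":0,"tz":0,"hand":0}
  ]
}}

```text
clock: 9.52
position: [0.5314, 0.3528, 0.1707]
ee_rot: [-0.351, -3.122, 0.0]
force: [-2.4, 0.0, -1.0]
width: 0.003
```

Call:
{"fn": "step_arm", "kwargs": {
  "plan": [
    {"wx":0,"wy":0,"wz":0,"tx":-0.1,"ty":0,"tz":0.1,"hand":0},
    {"wx":0,"wy":0,"wz":0,"tx":-0.1,"ty":0,"tz":0.1,"hand":0},
    {"wx":0,"wy":0,"wz":0,"tx":-0.05,"ty":0,"tz":0.1,"hand":0},
    {"wx":0,"wy":0,"wz":0,"tx":0,"ty":0,"tz":0,"hand":0},
    {"wx":0,"wy":0,"wz":0,"tx":0,"ty":0,"tz":0,"hand":0},
    {"wx":0,"wy":0,"wz":0,"tx":0,"ty":0,"tz":0,"hand":0},
    {"wx":0,"wy":0,"wz":0,"tx":0,"ty":0,"tz":0,"hand":0},
    {"wx":0,"wy":0,"wz":0,"tx":0,"ty":0,"tz":0,"hand":0},
    {"wx":0,"wy":0,"wz":0,"tx":0,"ty":0,"tz":0,"hand":0},
    {"wx":0,"wy":0,"wz":0,"tx":0,"ty":0,"tz":0,"hand":0}
  ]
}}

```text
clock: 10.35
position: [0.5321, 0.3533, 0.1689]
ee_rot: [-0.348, -3.12, -0.001]
force: [-12.7, -0.6, 13.3]
width: 0.004
```

Force rose to about 18 N, so the flap is against its stop. I'll back off forward, then up and away.

Call:
{"fn": "step_arm", "kwargs": {
  "plan": [
    {"wx":0,"wy":0,"wz":0,"tx":0.3,"ty":0,"tz":-0.1,"hand":0},
    {"wx":0,"wy":0,"wz":0,"tx":0.3,"ty":0,"tz":-0.2,"hand":0},
    {"wx":0,"wy":0,"wz":0,"tx":0.3,"ty":0,"tz":-0.3,"hand":0},
    {"wx":0,"wy":0,"wz":0,"tx":0,"ty":0,"tz":-0.6,"hand":0},
    {"wx":0,"wy":0,"wz":0,"tx":0,"ty":0,"tz":-1,"hand":0},
    {"wx":0,"wy":0,"wz":0,"tx":0,"ty":0,"tz":-1,"hand":0},
    {"wx":0,"wy":0,"wz":0,"tx":0,"ty":0,"tz":-1,"hand":0},
    {"wx":0,"wy":0,"wz":0,"tx":0,"ty":0,"tz":-1,"hand":0},
    {"wx":0,"wy":0,"wz":0,"tx":0,"ty":0,"tz":-1,"hand":0},
    {"wx":0,"wy":0,"wz":0,"tx":0,"ty":0,"tz":-1,"hand":0}
  ]
}}

```text
clock: 11.18
position: [0.5254, 0.3543, 0.2411]
ee_rot: [0.351, 3.121, 0.001]
force: [0.5, 0.4, -0.0]
width: 0.009
```

Call:
{"fn": "step_arm", "kwargs": {
  "plan": [
    {"wx":0,"wy":0,"wz":0,"tx":1.5,"ty":1.5,"tz":-1,"hand":0},
    {"wx":0,"wy":0,"wz":0,"tx":2,"ty":2,"tz":-0.5,"hand":0},
    {"wx":0,"wy":0,"wz":0,"tx":2,"ty":2,"tz":0,"hand":0},
    {"wx":0,"wy":0,"wz":0,"tx":2,"ty":2,"tz":0,"hand":0},
    {"wx":0,"wy":0,"wz":0,"tx":2,"ty":1.5,"tz":0,"hand":0},
    {"wx":0,"wy":0,"wz":0,"tx":2,"ty":1,"tz":0,"hand":0},
    {"wx":0,"wy":0,"wz":0,"tx":2,"ty":1,"tz":0,"hand":0},
    {"wx":0,"wy":0,"wz":0,"tx":1,"ty":0.5,"tz":0,"hand":0},
    {"wx":0,"wy":0,"wz":0,"tx":0,"ty":0,"tz":0,"hand":0},
    {"wx":0,"wy":0,"wz":0,"tx":0,"ty":0,"tz":0,"hand":0}
  ]
}}

```text
clock: 12.02
position: [0.4098, 0.4983, 0.255]
ee_rot: [0.35, 3.121, -0.0]
force: [0.4, -0.3, -0.0]
width: 0.003
```

```bash
python3 -c "
from h import *
rel()
p,d=arm.get_image('scene'); cv2.imwrite('pics/s4.png',cv2.resize(p[100:260,170:330,::-1],None,fx=3.5,fy=3.5))
p,d=arm.get_image('top'); np.savez('top4.npz',p=p,d=d); cv2.imwrite('pics/t4.png',cv2.resize(p[140:280,170:370,::-1],None,fx=3.5,fy=3.5))"
```

```text
t 12.0167 pos [0.4098 0.4983 0.255 ] F [ 0.4  -0.34 -0.05] w 0.003
[[-0.975  0.221  0.001]
 [ 0.221  0.975 -0.   ]
 [-0.001 -0.    -1.   ]]
1 tip->press, tool cm [-14.57  -5.1    5.41]
2 tip->press, tool cm [-14.58 -11.5    5.41]
3 tip->press, tool cm [-14.64 -17.9    5.42]
4 tip->press, tool cm [-14.64 -24.35   5.42]
```

View pics/s4.png

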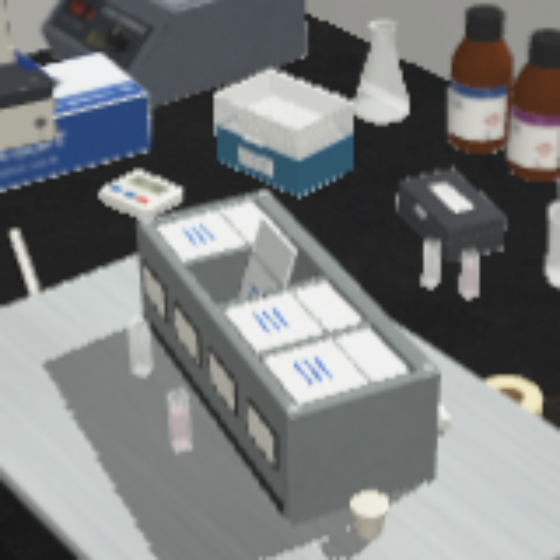

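View pics/t4.png

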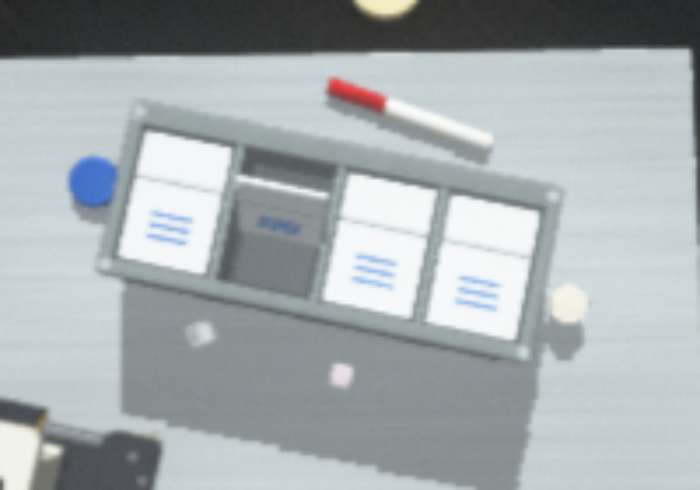

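Both views show flap 2 hanging steeply with its back part standing up, ribs at top-crop (280,224), while flaps 1, 3 and 4 are level. A quick angle check:

```bash
python3 - <<'E'
from h import *
px=np.array([.976,-.218,0]);pin=np.array([.5538,.3477,.175])
for n,(u0,v0) in {"top":(170,140),"scene":(170,100)}.items():
    c=arm.calibration(n)
    for th in (0,.8,1.0,1.1,1.2,1.25):
        back=pin+px*.028*np.cos(th)+[0,0,.028*np.sin(th)]
        rib=pin-px*.028*np.cos(th)-[0,0,.028*np.sin(th)]+.004*(px*-np.sin(th)+np.array([0,0,np.cos(th)]))
        q=cv2.projectPoints(np.array([back,rib]),cv2.Rodrigues(c["R"])[0],c["t"],c["mtx"],c["dist_coeffs"])[0].reshape(-1,2)
        print(n,th,((q-[u0,v0])*3.5).round(0).tolist())
p=np.load("top4.npz")["p"];m=cv2.inRange(cv2.cvtColor(p,cv2.COLOR_RGB2HSV),(100,60,40),(125,255,255))[195:215,240:262]
print("rib obs crop",((np.argwhere(m).mean(0)+[195-140,240-170])*3.5)[::-1])
a=np.load("top0.npz")["p"][150:270,180:350].astype(int);b=p[150:270,180:350].astype(int)
E
```

```text
top 0 [[290.0, 157.0], [270.0, 245.0]]
top 0.8 [[285.0, 166.0], [274.0, 238.0]]
top 1.0 [[283.0, 173.0], [276.0, 233.0]]
top 1.1 [[282.0, 176.0], [276.0, 229.0]]
top 1.2 [[282.0, 180.0], [277.0, 226.0]]
top 1.25 [[281.0, 182.0], [278.0, 224.0]]
scene 0 [[300.0, 260.0], [229.0, 274.0]]
scene 0.8 [[289.0, 239.0], [237.0, 297.0]]
scene 1.0 [[283.0, 236.0], [242.0, 301.0]]
scene 1.1 [[280.0, 235.0], [245.0, 302.0]]
scene 1.2 [[277.0, 235.0], [248.0, 303.0]]
scene 1.25 [[275.0, 235.0], [250.0, 303.0]]
rib obs crop [278.25       224.11666667]
```

The observed rib position (278,224) matches about 1.25 rad, so the flap is fully open. Nothing else has moved, and the hand is clear. Handing in.

```bash
python3 -c "
from cell import arm
print(arm.sign_off())"
```

```text
the job is handed in; nothing more can be done
None
```

Flap 2 was the free one. It now hangs open at about 1.2–1.25 rad, and I handed the job in at about 12 s of the 51 s allowed.

- **Finding it:** Flap 1 was propped; it pushed back with about 12.5 N after 1 mm, somewhat above the 8 N the task quotes for a propped flap. Flap 2 gave way at about 1 N. I never touched flaps 3 and 4.
- **Opening it:** I pushed flap 2 down and back until it met its stop. The highest reading I saw was about 18 N, but forces are only reported at the end of each call.
- **Last checks:** In the top view the ribs of flap 2 sit where a 1.25 rad angle would put them. The back edge, judged by eye in both views, gave about 1.2 rad or more.
- **The rest of the scene:** Flaps 1, 3 and 4 look level, and I saw no movement of the small items in the final pictures. I judged both by eye and did not measure them. The hand is about 15 cm clear of the station with no contact force.

My first two move calls were refused because rows were missing keys. Nothing moved, and no check failed.

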